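# Load the one-ball mill and check it with the bridge gauge

### The job

Lower the larger of the two ceramic grinding balls gently into the deep steel bowl of the mill, so that it sits on the rubber ring at the bottom, and let go of it. Then take the bridge gauge from its stand and lower it gently across the mouth of the bowl, so that its bar lies flat on the rim and its sprung foot rests on top of the ball and reads its height. Leave the smaller ball on its rest.

Things in the scene. Friction and masses are not known exactly. Their poses are not given: they have to be found in the camera images.
- ball_center (a point): centre of the larger white ceramic grinding ball, 56 mm in diameter, about 300 g. It starts on a cork ring rest (72 mm wide, 12 mm high), its centre about 35 mm above the table. Axes mean nothing.
- small_ball_center (a point): centre of the smaller white ceramic ball, 44 mm in diameter, on a like cork ring rest; it stays there. The two rests stand one behind the other in front of the robot, 12 to 20 cm apart, either ball nearer.
- bowl_floor (a point): centre of the inner floor of the mill's round steel bowl, 30 mm above the table; z up. The bowl is 128 mm wide inside (140 mm outside) and 75 mm deep. On its floor a black rubber ring (48 mm outside, 32 mm hole, 6 mm high) holds the ball: seated, the ball's centre is 29 mm above this point. Fingers opened to 62 to 75 mm have room in the bowl.
- bowl_rim (a point): centre of the bowl's open mouth, at the height of the rim (105 mm above the table); z up, +x towards the mill's low console (60 mm high, beyond the bowl from the robot). The mill is fixed: a white housing 200 x 180 mm, 25 mm high, standing on the left or the right of the table.
- gauge: loose bridge gauge, about 350 g: flat steel bar 180 (y) x 32 (x) x 12 mm; origin: centre of its underside. A black grip block 30 (x) x 36 (y) mm stands on its middle, 12 to 67 mm above the origin: take it from above, 45 mm above the origin. Readout 16 mm high on the +y end. It starts across the two uprights of its stand, 45 mm above the table, on the side away from the mill.
- gauge_foot (a joint): reading of the gauge in m: how far its sprung foot (steel disc, 24 mm wide, under the bar's centre) is pushed up. 0: hangs free, 30 mm below the bar's underside; about 0.012 with the bar on the bowl's rim and the large ball seated below; spring about 1 N.
- mill: the mill, fixed; origin on the table under the bowl's axis.
- ball: the larger ball; its origin lies on its surface and turns with it (use its centre).

How it is judged:
By the outcome, as a careful person would: the job done as asked, in the order asked, and still so for the second after the job is handed in, with the robot touching nothing.
It also fails if it takes over 70 s, if anything falls off the work surface, if the arm or the gripper's body presses on something with over 40 N, if the wrist force passes 120 N, or if a joint passes its speed limit or range.

### The arm

A 7-joint arm with a two-finger parallel gripper is mounted at the origin on the work surface. World frame = base frame: x ahead of the robot, y to its left, z up, the work surface at z = 0. Lengths are in m, angles in rad, forces in N, time in s.
With the tool pointing down it reaches from about 0.425 to 0.875 m from the base axis. Payload 8.4 kg.
Tool frame: the origin (TCP) lies between the finger pads; the fingertips stand 19 mm ahead of it and the grasp point (between the pads) is the TCP; z points along the fingers, y is the line along which they close (so a half turn about z gives the same grasp; the last joint's range is limited). The gripper opens to 87 mm and grips with 3 to 60 N. Pads are 19 mm wide; open, the fingers measure 117 mm over their backs; the gripper's body (75 mm by 190 mm) begins 51 mm behind the grasp point.
Start: joints at [-1.225, 0.333, 0.04, 1.465, -0.013, 1.343, -0.059], TCP at [0.28, 0.587, 0.242] pointing down, gripper open.
Joint ranges: [-2.58, 2.58], [-0.38, 2.09], [-1.3, 1.39], [0.25, 2.4], [-1.5, 4.64], [0.08, 2.09], [-2.65, 2.65]. Speed limits (rad/s): [2.22, 2.22, 2.79, 2.79, 3.14, 3.14, 3.14].

### API

Orientations are given as a 3x3 rotation matrix whose columns are the frame's x, y, z axes.
In Python, from plant import * gives the robot as it stands.
- The arm moves only by the tool send_rows, never from a script. Its argument "increments" is one flat list of numbers, 7 for each row, row after row: the closure, from -1 (fully open) to 1 (shut), then the shift along the tool's x, y, z in m, then the turn, a rotation vector about the tool's x, y, z in rad. In form: [gripper, dx, dy, dz, rx, ry, rz, gripper, dx, dy, dz, rx, ry, rz, ...]. A call has 1 to 8 rows; each row shifts and turns the commanded pose from where the row before left it, along the tool's axes as they then stand; what a row does not reach is not made up. A row lasts 1/8 s, in which the tool goes at most 62.5 mm and 10.7 degrees, less where a joint would pass 70% of its speed; a pose out of reach is approached as far as the arm can. A call is refused whole if a number of a shift passes 0.0625 or a number of a turn 0.188, either way. A call with a gripper value outside its range is refused whole. The fingers move at their own pace and stop on an object; "newtons" is the grip in N (left out, the last holds). Time passes only in rows, so rows that do not move let the fingers close. It gives the time, the measured TCP pose, the force, the opening and the grip force at its end, in the units of the state.
- get_state(): the state, without advancing time (a new reading comes with each control period).
- capture(name): name is "side" or "top"; returns a dict with "img" (420x560x3 uint8, red, green, blue), "z_map" (420x560 float32, m along the optical axis (not along the pixel's ray), 0 where there is no reading), "camera_matrix" (3x3 intrinsics, pixels), "R" (3x3) and "t" (3): a world point X has camera coordinates R X + t. Camera axes: x right, y down, z forward; pixel columns grow to the right and rows downward; lengths in m; the calibration is good to about 2 mm. A picture is of the moment at which its call begins.
- close_job(): hands the job in; it is judged then, once.
Trained networks look in a picture, given as the dict that the camera call returned (one of the last four; its "shot" number tells which), for a name from the list of things; names that differ only in an ending like _2 or _b are one class to them, and where a whole thing is asked for, a point or a joint stands for the part that bears it (a point fixed in the world has none). Each returns a list of dicts, best first, with "conf" (0 to 1); they miss things now and then, are a little off and sometimes report something else, mostly with a low value. They report only what shows in the picture. A call takes as long as a camera call.
- boxes_of(picture, thing): "location" ([x, y, z] in m, in the coordinates of the camera as it stood for that picture, good to about 4 mm: the middle of the surface that is visible of it).
- outline_of(picture, thing): "region" (420x560 bool, what is visible of it).
The state is a dict: "time": time; "qpos": joint angles; "joint_velocities": joint speeds; "joint_torque": joint torques, N m; "ee_pos": TCP position; "orientation": TCP orientation; "force": force on the tool from outside, world axes, zero at the start; "moment": the same for the moment, N m; "finger_gap": finger opening in m; "gripper_force": force on a finger pad.
Only numpy, scipy, OpenCV 4.12 (cv2) and the standard library are available. Lean on these libraries where they do the work, as an engineer would, in place of code of your own. Each camera call takes 0.05 s, during which the arm holds its last target. There are 200 camera calls.

## Working session

There is one attempt and no reset: what is moved stays moved. The work goes in short steps, Python scripts to look and compute and a tool call to move; the robot and the scene stay as the last step left them, time stands still between calls to the robot, and variables do not carry over. Pictures are saved under pics/ and viewed, at most 10 in all, crops included, and the job is handed in when it is done.

Besides the shell and the picture viewer there is one more tool, called after "Request:" as a command line: name --argument value ..., lists and objects as JSON in quotes. send_rows: Moves the arm, as the interface text tells. Its arguments: {"type":"object","properties":{"increments":{"type":"array","items":{"type":"number"}},"newtons":{"type":"number"}},"required":["increments"]}

```bash
mkdir -p pics
cat > h.py <<'E'
from plant import *
import numpy as np, cv2
def world(p,c): return p["R"].T@(np.asarray(c)-p["t"])
def cloud(p):
    z=p["z_map"]; v,u=np.indices(z.shape); K=p["camera_matrix"]
    c=np.stack([(u-K[0,2])*z/K[0,0],(v-K[1,2])*z/K[1,1],z],-1)
    return (c-p["t"])@p["R"]
E
python3 - <<'E'
from h import *
np.set_printoptions(precision=4,suppress=True)
s=get_state(); print(s["time"],s["ee_pos"],s["orientation"],s["finger_gap"],s["force"])
ims=[]
for n in("side","top"):
    p=capture(n); ims.append(p["img"]); W=cloud(p)
    print(n,"cam at",-p["R"].T@p["t"])
    for t in("ball","small_ball_center","gauge","mill"):
        for m in boxes_of(p,t)[:2]: print(t,round(m["conf"],2),world(p,m["location"]))
        for m in outline_of(p,t)[:2]:
            r=m["region"]&(p["z_map"]>0); X=W[r]
            if len(X)<20: continue
            v,u=np.where(r)
            print("  outl",round(m["conf"],2),r.sum(),"px",u.mean(),v.mean(),"med",np.median(X,0),"p2",np.percentile(X,2,0),"p98",np.percentile(X,98,0))
            if "ball" in t:
                A=np.c_[2*X,np.ones(len(X))]; q=np.linalg.lstsq(A,(X**2).sum(1),rcond=None)[0]
                print("  sph",q[:3],np.sqrt(q[3]+q[:3]@q[:3]))
cv2.imwrite("pics/a.png",cv2.resize(np.vstack(ims),(560*7//10,588))[:,:,::-1])
cv2.imwrite("pics/side.png",ims[0][:,:,::-1]);cv2.imwrite("pics/top.png",ims[1][:,:,::-1])
E
```

```text
0.0 [0.2795 0.5864 0.2407] [[-0.9027  0.4303 -0.0006]
 [ 0.4303  0.9027 -0.0015]
 [-0.0001 -0.0016 -1.    ]] 0.0870107313966957 [-0.5058  0.2089 -0.3364]
side cam at [0.4194 0.5074 0.5723]
ball 0.81 [0.6367 0.0015 0.0457]
  outl 0.71 682 px 217.90615835777126 217.78885630498533 med [ 0.6363 -0.0011  0.0496] p2 [ 0.6161 -0.0293  0.0139] p98 [0.6632 0.0124 0.0626]
  sph [ 0.6474 -0.0284  0.0244] 0.04181290494816367
small_ball_center 0.9 [ 0.4866 -0.0374  0.0381]
  outl 0.67 406 px 299.19458128078816 223.04433497536945 med [ 0.4881 -0.0355  0.039 ] p2 [ 0.4702 -0.0571  0.0145] p98 [ 0.5074 -0.026   0.0491]
  sph [ 0.4918 -0.0562  0.0201] 0.030675933563228116
gauge 0.75 [0.5466 0.2484 0.0349]
gauge 0.74 [ 0.5304 -0.1856  0.0633]
  outl 0.58 1621 px 294.16841455891426 159.33189389265885 med [ 0.5309 -0.1901  0.0644] p2 [ 0.4543 -0.2328  0.0203] p98 [ 0.6137 -0.1574  0.1131]
mill 0.73 [0.5489 0.2483 0.035 ]
  outl 0.94 17950 px 217.06384401114207 348.4686908077994 med [0.5515 0.25   0.0366] p2 [0.4547 0.1653 0.0172] p98 [0.6546 0.3203 0.1055]
top cam at [ 0.4314 -0.0015  1.011 ]
ball 0.9 [ 0.6322 -0.0128  0.0587]
  outl 0.7 549 px 289.5464480874317 167.64663023679418 med [ 0.6369 -0.0155  0.0543] p2 [ 0.6152 -0.0392  0.0323] p98 [0.6638 0.0096 0.0634]
  sph [ 0.6417 -0.0149  0.0331] 0.029236207738936437
small_ball_center 0.72 [ 0.4915 -0.0464  0.0421]
gauge 0.7 [ 0.5255 -0.1955  0.0671]
gauge 0.55 [ 0.6379 -0.0109  0.052 ]
  outl 0.59 1425 px 380.6042105263158 216.6421052631579 med [ 0.5265 -0.1953  0.0655] p2 [ 0.454  -0.2355  0.0531] p98 [ 0.6122 -0.1604  0.1139]
mill 0.91 [0.5525 0.2258 0.0351]
  outl 0.79 8139 px 174.4362943850596 210.41897038948272 med [0.5517 0.2268 0.0329] p2 [0.4547 0.1371 0.022 ] p98 [0.6492 0.3198 0.1065]
```

View pics/top.png

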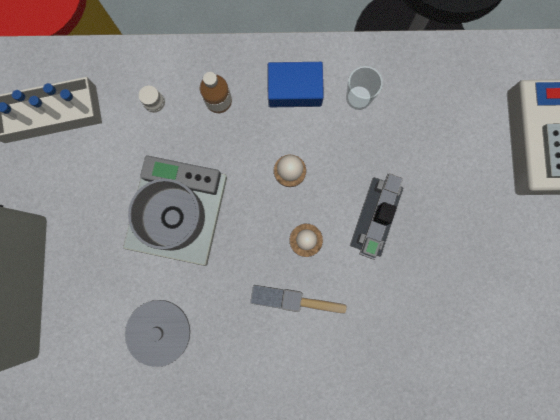

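View pics/side.png

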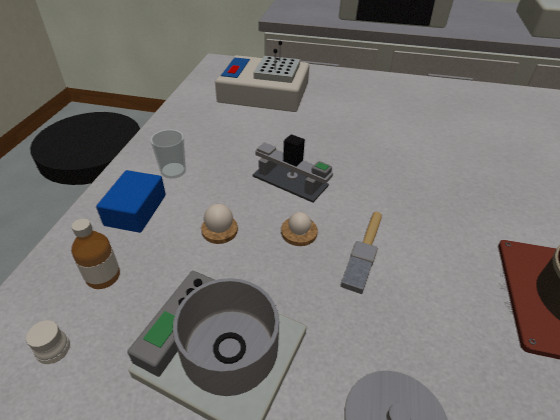

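The top view shows the large ball at (290,168), the small ball at (307,240), the bowl at (170,216) on the left, and the gauge at (380,217) with its readout towards the robot. The side view agrees. I'll refine these positions with fits.

```bash
cat > fit.py <<'E'
from h import *
from scipy.optimize import least_squares as LS
np.set_printoptions(precision=4,suppress=True)
if __name__=="__main__":
  for n in("top","side"):
    p=capture(n); W=cloud(p).reshape(-1,3); W=W[p["z_map"].ravel()>0]
    def near(x,y,r,z0,z1): return W[(np.hypot(W[:,0]-x,W[:,1]-y)<r)&(W[:,2]>z0)&(W[:,2]<z1)]
    for nm,x,y,R,zc in(("ball",.641,-.015,.028,.035),("small",.491,-.047,.022,.03)):
        X=near(x,y,.033,.022,.08)
        f=LS(lambda c:np.linalg.norm(X-c,axis=1)-R,[x,y,zc],loss="soft_l1",f_scale=.001); print(n,nm,f.x,len(X),np.sqrt(2*f.cost/len(X)))
    X=near(.55,.23,.12,.098,.112); 
    f=LS(lambda c:np.hypot(X[:,0]-c[0],X[:,1]-c[1])-c[2],[.55,.23,.067],loss="soft_l1",f_scale=.001); print(n,"rim",f.x,np.median(X[:,2]),len(X))
    X=near(f.x[0],f.x[1],.03,.02,.042); print("floor",np.median(X[:,2]), X[X[:,2]>.0345].mean(0))
    X=near(.53,-.195,.12,.05,.065); r=cv2.minAreaRect((X[:,:2]*1000).astype(np.float32)); print("bar",r,np.median(X[:,2]))
    X=near(.53,-.195,.05,.100,.125); r=cv2.minAreaRect((X[:,:2]*1000).astype(np.float32)); print("grip",r,np.median(X[:,2]),X.mean(0),len(X))
    X=near(.53,-.195,.12,.066,.085); print("readout",np.median(X,0),len(X))
E
python3 fit.py
```

```text
top ball [ 0.6416 -0.0149  0.0348] 535 0.0009570456019207671
top small [ 0.4888 -0.0474  0.0269] 339 0.0010055373813856944
top rim [0.5386 0.2339 0.0665] 0.1049309764127528 741
floor 0.032078226692478146 [0.5383 0.2342 0.0368]
bar ((534.6309204101562, -201.21890258789062), (32.425655364990234, 180.88336181640625), 68.74858856201172) 0.05770807895691897
grip ((534.1882934570312, -201.1276092529297), (29.92804527282715, 36.291934967041016), 68.03223419189453) 0.11193515165992977 [ 0.5335 -0.1999  0.1115] 305
readout [ 0.4757 -0.1812  0.073 ] 370
side ball [ 0.6427 -0.0155  0.0349] 657 0.0007884665722654093
side small [ 0.4899 -0.0477  0.0268] 387 0.000782729891122493
side rim [0.5395 0.2366 0.0665] 0.10453676719143269 1769
floor 0.031226255484316467 [0.5395 0.2362 0.0361]
bar ((534.1758422851562, -200.84579467773438), (35.84036636352539, 179.1806640625), 68.74903869628906) 0.05742800981262916
grip ((534.7363891601562, -199.71995544433594), (31.335552215576172, 36.19474411010742), 65.52897644042969) 0.11149472728354312 [ 0.5343 -0.1951  0.1097] 234
readout [ 0.5144 -0.1834  0.0732] 378
```

Request:
send_rows --increments '[-1,-0.036,-0.024,0,0,0,0,-1,-0.036,-0.024,0,0,0,0,-1,-0.036,-0.024,0,0,0,0,-1,-0.036,-0.024,0,0,0,0,-1,-0.036,-0.024,0,0,0,0,-1,-0.036,-0.024,0,0,0,0,-1,-0.036,-0.024,0,0,0,0,-1,-0.036,-0.024,0,0,0,0]' --newtons 20

```text
time: 2.0
ee_pos: [0.4577, 0.2882, 0.2418]
orientation: [[-0.903, 0.43, 0.0], [0.43, 0.903, 0.0], [-0.0, 0.0, -1.0]]
force: [0.6, -0.2, 0.5]
finger_gap: 0.0869
gripper_force: 0.0
```

Request:
send_rows --increments '[-1,-0.036,-0.024,0,0,0,0,-1,-0.036,-0.024,0,0,0,0,-1,-0.036,-0.024,0,0,0,0,-1,-0.036,-0.024,0,0,0,0,-1,-0.036,-0.024,0,0,0,0,-1,-0.036,-0.024,0,0,0,0,-1,-0.036,-0.024,0,0,0,0,-1,0,0,0,0,0,-0.07]'

```text
time: 3.0
ee_pos: [0.6132, 0.025, 0.2415]
orientation: [[-0.929, 0.37, 0.001], [0.37, 0.929, -0.002], [-0.001, -0.002, -1.0]]
force: [-0.6, 2.0, 0.1]
finger_gap: 0.087
gripper_force: 0.0
```

```bash
cat > go.py <<'E'
import sys
from h import *
np.set_printoptions(precision=4,suppress=True)
s=get_state(); R=np.array(s["orientation"]); d=np.array([float(a) for a in sys.argv[1:4]])-s["ee_pos"]
yaw=np.degrees(np.arctan2(R[1,1],R[0,1]))
Rt=np.c_[[np.sin(np.radians(68.7)),-np.cos(np.radians(68.7)),0],[np.cos(np.radians(68.7)),np.sin(np.radians(68.7)),0],[0,0,-1]]
Rt[:,0]*=1
Rt[:,0]=np.cross(Rt[:,1],Rt[:,2])
print("t",s["time"],"pos",s["ee_pos"],"yaw",yaw,"need tool shift",R.T@d,"rotvec",cv2.Rodrigues(R.T@Rt)[0].ravel(),"gap",s["finger_gap"],"F",s["force"],"grip",s["gripper_force"],"q7",s["qpos"])
E
python3 go.py 0.642 -0.015 0.12
```

```text
t 3.0 pos [0.6132 0.025  0.2415] yaw 68.27054702485131 need tool shift [-0.0414 -0.0263  0.1216] rotvec [-0.0018  0.0012 -0.0075] gap 0.08704231696640438 F [-0.5577  2.029   0.125 ] grip 0.0 q7 [-0.4861  0.2714  0.4561  1.5782 -0.12    1.3199  1.1768]
```

Request:
send_rows --increments '[-1,-0.02,-0.013,0.02,0,0,0,-1,-0.021,-0.013,0.02,0,0,0,-1,0,0,0.025,0,0,0,-1,0,0,0.025,0,0,0,-1,0,0,0.025,0,0,0,-1,0,0,0.007,0,0,0,-1,0,0,0,0,0,0]'

```text
time: 3.88
ee_pos: [0.6409, -0.0098, 0.1197]
orientation: [[-0.931, 0.366, -0.0], [0.366, 0.931, -0.0], [0.0, -0.0, -1.0]]
force: [0.1, 0.7, 0.1]
finger_gap: 0.0868
gripper_force: 0.0
```

```bash
python3 go.py 0.642 -0.015 0.037; python3 fit.py | grep -E "ball|side rim|top rim"
```

```text
t 3.875 pos [ 0.6409 -0.0098  0.1197] yaw 68.52697935042316 need tool shift [-0.003  -0.0044  0.0827] rotvec [-0.0002 -0.0002 -0.003 ] gap 0.08680439682004228 F [0.0826 0.6578 0.1083] grip 0.0 q7 [-0.4005  0.4258  0.4467  1.6485 -0.2001  1.1131  1.2963]
top ball [ 0.641 -0.015  0.035] 0 nan
top rim [0.5386 0.2338 0.0665] 0.10510337830594209 752
side ball [ 0.6427 -0.0155  0.0348] 656 0.000767478683611495
side rim [0.5395 0.2365 0.0665] 0.10455192539187853 1753fit.py:10: RuntimeWarning: invalid value encountered in scalar divide
  f=LS(lambda c:np.linalg.norm(X-c,axis=1)-R,[x,y,zc],loss="soft_l1",f_scale=.001); print(n,nm,f.x,len(X),np.sqrt(2*f.cost/len(X)))
```

Request:
send_rows --increments '[-1,-0.003,-0.0045,0,0,0,0,-1,0,0,0.02,0,0,0,-1,0,0,0.02,0,0,0,-1,0,0,0.02,0,0,0,-1,0,0,0.013,0,0,0,-1,0,0,0.009,0,0,0,-1,0,0,0,0,0,0,-1,0,0,0,0,0,0]'

```text
time: 4.97
ee_pos: [0.6425, -0.0152, 0.0382]
orientation: [[-0.931, 0.366, 0.001], [0.366, 0.931, -0.0], [-0.001, 0.0, -1.0]]
force: [0.7, 0.2, -0.3]
finger_gap: 0.0868
gripper_force: 0.0
```

Request:
send_rows --increments '[0.6,0,0,0,0,0,0,0.6,0,0,0,0,0,0,0.6,0,0,0,0,0,0,0.6,0,0,0,0,0,0,0.6,0,0,0,0,0,0,0.6,0,0,0,0,0,0]' --newtons 25

```text
time: 5.72
ee_pos: [0.6419, -0.0156, 0.0377]
orientation: [[-0.93, 0.366, -0.0], [0.366, 0.93, -0.0], [-0.0, -0.0, -1.0]]
force: [-2.3, -2.4, 3.3]
finger_gap: 0.0546
gripper_force: 25.0
```

Request:
send_rows --increments '[0.6,0,0,-0.005,0,0,0,0.6,0,0,-0.01,0,0,0,0.6,0,0,-0.02,0,0,0,0.6,0,0,-0.03,0,0,0,0.6,0,0,-0.03,0,0,0,0.6,0,0,-0.035,0,0,0,0.6,0,0,-0.02,0,0,0,0.6,0,0,0,0,0,0]'

```text
time: 6.72
ee_pos: [0.6429, -0.0151, 0.1895]
orientation: [[-0.931, 0.366, 0.003], [0.366, 0.931, 0.0], [-0.003, 0.002, -1.0]]
force: [-0.3, -0.6, -3.6]
finger_gap: 0.0549
gripper_force: 25.0
```

```bash
python3 go.py 0.539 0.235 0.19
python3 - <<'E'
from h import *
p=capture("side");cv2.imwrite("pics/l.png",p["img"][:,:,::-1])
E
```

```text
t 6.725 pos [ 0.6429 -0.0151  0.1895] yaw 68.52827562996602 need tool shift [ 0.1882  0.1947 -0.0007] rotvec [ 0.0016  0.0028 -0.003 ] gap 0.05492596565058085 F [-0.3173 -0.6406 -3.6185] grip 24.999562838584097 q7 [-0.4075  0.3684  0.4667  1.5734 -0.1729  1.2376  1.2844]
```

View pics/l.png

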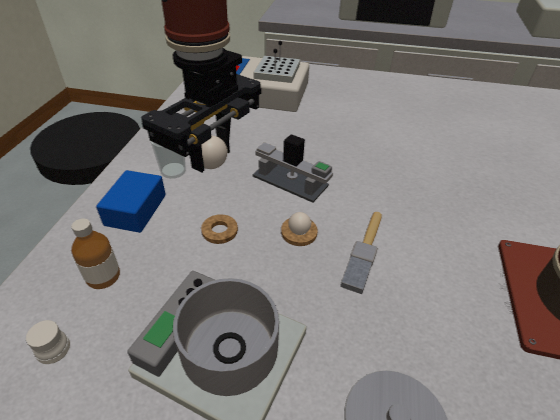

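The ball is held at (210,152), its rest at (220,229) is empty, and the small ball hasn't moved. Now I'll carry it over to the bowl.

Request:
send_rows --increments '[0.6,0.015,0.015,0,0,0,0,0.6,0.03,0.031,0,0,0,0,0.6,0.035,0.036,0,0,0,0,0.6,0.035,0.036,0,0,0,0,0.6,0.035,0.036,0,0,0,0,0.6,0.025,0.026,0,0,0,0,0.6,0.013,0.015,0,0,0,0,0.6,0,0,0,0,0,0]'

```text
time: 7.78
ee_pos: [0.5374, 0.2366, 0.1867]
orientation: [[-0.932, 0.364, -0.001], [0.364, 0.932, -0.001], [0.001, -0.001, -1.0]]
force: [-0.1, -0.5, -3.4]
finger_gap: 0.0548
gripper_force: 25.0
```

```bash
cat > bc.py <<'E'
from fit import *
p=capture("side"); W=cloud(p)
e=np.array(get_state()["ee_pos"])
for m in outline_of(p,"ball")[:2]:
    X=W[m["region"]&(p["z_map"]>0)]; c=np.median(X,0)
    f=LS(lambda c:np.linalg.norm(X-c,axis=1)-.028,c-[0,.02,.01],loss="soft_l1",f_scale=.001); print(m["conf"],len(X),"ball",f.x,"rel tcp",f.x-e)
E
python3 bc.py; python3 go.py 0.539 0.235 0.13
```

```text
0.9 798 ball [0.5384 0.2369 0.1838] rel tcp [ 0.0001  0.0021 -0.0032]
t 7.875 pos [0.5388 0.2337 0.1871] yaw 68.44651440720168 need tool shift [0.0003 0.0013 0.0571] rotvec [-0.0013  0.0002 -0.0044] gap 0.05472841178879362 F [ 0.7379 -0.6177 -3.286 ] grip 24.99937717539069 q7 [-0.7766  0.246   0.3429  1.7089 -0.0868  1.2025  0.7827]
```

Request:
send_rows --increments '[0.6,0,0.001,0.01,0,0,0,0.6,0,0,0.02,0,0,0,0.6,0,0,0.02,0,0,0,0.6,0,0,0.02,0,0,0,0.6,0,0,0.02,0,0,0,0.6,0,0,0.015,0,0,0,0.6,0,0,0.01,0,0,0,0.6,0,0,0,0,0,0]'

```text
time: 8.88
ee_pos: [0.5386, 0.2357, 0.0719]
orientation: [[-0.93, 0.366, -0.001], [0.366, 0.93, -0.001], [0.001, -0.001, -1.0]]
force: [0.7, 1.3, -3.8]
finger_gap: 0.0548
gripper_force: 25.0
```

Request:
send_rows --increments '[0.6,0,0,0.002,0,0,0,0.6,0,0,0.002,0,0,0,0.6,0,0,0.001,0,0,0,0.6,0,0,0.001,0,0,0,0.6,0,0,0.001,0,0,0,0.6,0,0,0,0,0,0]'

```text
time: 9.62
ee_pos: [0.5387, 0.2361, 0.0655]
orientation: [[-0.931, 0.366, -0.0], [0.366, 0.931, -0.0], [0.0, -0.0, -1.0]]
force: [-0.3, -0.5, -2.7]
finger_gap: 0.0554
gripper_force: 25.0
```

```bash
python3 go.py 0.539 0.235 0.062;python3 bc.py
```

```text
t 9.625 pos [0.5387 0.2361 0.0655] yaw 68.52012385444702 need tool shift [-0.0006 -0.0009  0.0035] rotvec [-0.0002 -0.0001 -0.0031] gap 0.055385969311762 F [-0.3284 -0.4968 -2.75  ] grip 24.99961361163514 q7 [-0.7537  0.373   0.32    1.8223 -0.1396  0.9684  0.821 ]
0.87 478 ball [0.5395 0.2363 0.0624] rel tcp [ 0.0008  0.0002 -0.0032]
```

Request:
send_rows --increments '[0.6,0,0,0.001,0,0,0,0.6,0,0,0.001,0,0,0,0.6,0,0,0.0005,0,0,0,0.6,0,0,0,0,0,0,0.6,0,0,0,0,0,0]'

```text
time: 10.35
ee_pos: [0.5388, 0.2361, 0.0631]
orientation: [[-0.931, 0.366, 0.0], [0.366, 0.931, -0.0], [-0.0, -0.0, -1.0]]
force: [0.1, -0.5, -2.6]
finger_gap: 0.0553
gripper_force: 25.0
```

Request:
send_rows --increments '[0.6,0,0,0.0005,0,0,0,0.6,0,0,0,0,0,0,0.6,0,0,0,0,0,0]'

```text
time: 10.72
ee_pos: [0.539, 0.2361, 0.0627]
orientation: [[-0.931, 0.366, 0.0], [0.366, 0.931, 0.0], [-0.0, 0.0, -1.0]]
force: [-0.7, -1.0, 0.6]
finger_gap: 0.0553
gripper_force: 25.0
```

Request:
send_rows --increments '[0.6,0,0,0.0005,0,0,0,0.6,0,0,0,0,0,0,0.6,0,0,0,0,0,0]'

```text
time: 11.1
ee_pos: [0.5392, 0.2361, 0.0624]
orientation: [[-0.931, 0.366, 0.001], [0.366, 0.931, 0.0], [-0.001, 0.0, -1.0]]
force: [-0.1, -1.2, 5.6]
finger_gap: 0.0545
gripper_force: 25.0
```

Contact made: the ball is seated on the ring. Opening to about 68 mm.

Request:
send_rows --increments '[-0.3,0,0,0,0,0,0,-0.35,0,0,0,0,0,0,-0.45,0,0,0,0,0,0,-0.57,0,0,0,0,0,0,-0.57,0,0,0,0,0,0,-0.57,0,0,0,0,0,0]'

```text
time: 11.85
ee_pos: [0.5388, 0.2362, 0.0621]
orientation: [[-0.931, 0.366, -0.0], [0.366, 0.931, 0.0], [0.0, 0.0, -1.0]]
force: [-0.1, 0.1, -0.1]
finger_gap: 0.0678
gripper_force: 0.0
```

Request:
send_rows --increments '[-0.57,0,0,-0.005,0,0,0,-0.57,0,0,-0.015,0,0,0,-0.57,0,0,-0.025,0,0,0,-0.57,0,0,-0.03,0,0,0,-0.57,0,0,-0.04,0,0,0,-0.57,0,0,-0.04,0,0,0,-0.57,0,0,-0.025,0,0,0,-1,0,0,0,0,0,0]'

```text
time: 12.85
ee_pos: [0.5399, 0.2365, 0.2455]
orientation: [[-0.93, 0.366, 0.004], [0.366, 0.93, 0.003], [-0.003, 0.004, -1.0]]
force: [0.2, 0.3, -1.2]
finger_gap: 0.0726
gripper_force: 0.0
```

```bash
python3 bc.py; python3 go.py 0.5345 -0.2005 0.24
```

```text
0.87 1320 ball [0.5403 0.2345 0.0586] rel tcp [ 0.0011 -0.0017 -0.1849]
t 12.95 pos [0.5387 0.2361 0.2423] yaw 68.52439476424352 need tool shift [-0.1559 -0.4078  0.0022] rotvec [ 0.0004  0.0002 -0.0031] gap 0.07946905625200505 F [-0.3804  0.427  -0.2782] grip 0.0 q7 [-0.7863  0.2091  0.3484  1.6361 -0.0736  1.3089  0.7701]
```

Ball seated: its centre is at z = 0.0586 (0.059 expected). Next is the gauge.

Request:
send_rows --increments '[-1,-0.006,-0.015,0,0,0,0,-1,-0.013,-0.034,0,0,0,0,-1,-0.013,-0.034,0,0,0,0,-1,-0.013,-0.034,0,0,0,0,-1,-0.013,-0.034,0,0,0,0,-1,-0.013,-0.034,0,0,0,0,-1,-0.013,-0.034,0,0,0,0,-1,-0.013,-0.034,0,0,0,0]'

```text
time: 13.95
ee_pos: [0.5354, -0.0373, 0.2413]
orientation: [[-0.93, 0.367, -0.001], [0.367, 0.93, -0.0], [0.001, -0.001, -1.0]]
force: [0.6, 0.4, -0.2]
finger_gap: 0.0873
gripper_force: 0.0
```

Request:
send_rows --increments '[-1,-0.013,-0.034,0,0,0,0,-1,-0.013,-0.034,0,0,0,0,-1,-0.013,-0.034,0,0,0,0,-1,-0.013,-0.034,0,0,0,0,-1,-0.007,-0.019,0,0,0,0,-1,0,0,0.02,0,0,0,-1,0,0,0.03,0,0,0,-1,0,0,0,0,0,0]'

```text
time: 14.95
ee_pos: [0.5322, -0.2011, 0.1897]
orientation: [[-0.93, 0.367, -0.005], [0.367, 0.93, 0.001], [0.005, -0.001, -1.0]]
force: [0.4, -0.1, 0.4]
finger_gap: 0.0868
gripper_force: 0.0
```

```bash
python3 go.py 0.5345 -0.2005 0.09; python3 fit.py 2>/dev/null| grep -E "bar|grip"
```

```text
t 14.95 pos [ 0.5322 -0.2011  0.1897] yaw 68.45534420867394 need tool shift [-0.0024  0.0015  0.0996] rotvec [-0.0014 -0.0051 -0.0043] gap 0.08680899610668032 F [ 0.3821 -0.1129  0.3672] grip 0.0 q7 [-0.2808  0.2328  0.6564  1.7586 -0.1499  1.2062  1.6117]
bar ((534.1558227539062, -201.16690063476562), (32.468929290771484, 180.19699096679688), 68.68383026123047) 0.057719063880198
grip ((534.0551147460938, -200.74945068359375), (29.39186668395996, 35.85518264770508), 68.704833984375) 0.1117946289297955 [ 0.5276 -0.1974  0.1111] 128
bar ((534.5020141601562, -200.1718292236328), (35.82401657104492, 179.58309936523438), 69.10826873779297) 0.057332914513321745
grip ((535.2490844726562, -200.1683349609375), (31.433286666870117, 37.12800979614258), 69.95503997802734) 0.11147411737202315 [ 0.5343 -0.1954  0.1095] 233
```

Request:
send_rows --increments '[-1,-0.001,0.0005,0.01,0,0,-0.004,-1,0,0,0.02,0,0,0,-1,0,0,0.02,0,0,0,-1,0,0,0.02,0,0,0,-1,0,0,0.02,0,0,0,-1,0,0,0.01,0,0,0,-1,0,0,0,0,0,0,-1,0,0,0,0,0,0]'

```text
time: 16.05
ee_pos: [0.5362, -0.2008, 0.0929]
orientation: [[-0.932, 0.362, 0.001], [0.362, 0.932, -0.0], [-0.001, 0.0, -1.0]]
force: [-0.3, -0.2, 0.3]
finger_gap: 0.0871
gripper_force: 0.0
```

Request:
send_rows --increments '[0.2,0,0,0,0,0,0,0.4,0,0,0,0,0,0,0.6,0,0,0,0,0,0,0.7,0,0,0,0,0,0,0.7,0,0,0,0,0,0,0.7,0,0,0,0,0,0,0.7,0,0,0,0,0,0]' --newtons 40

```text
time: 16.92
ee_pos: [0.5356, -0.201, 0.0922]
orientation: [[-0.932, 0.363, -0.0], [0.363, 0.932, -0.001], [-0.0, -0.001, -1.0]]
force: [-0.5, -2.5, 0.3]
finger_gap: 0.0298
gripper_force: 40.0
```

Request:
send_rows --increments '[0.7,0,0,-0.005,0,0,0,0.7,0,0,-0.01,0,0,0,0.7,0,0,-0.02,0,0,0,0.7,0,0,-0.03,0,0,0,0.7,0,0,-0.035,0,0,0,0.7,0,0,-0.035,0,0,0,0.7,0,0,-0.015,0,0,0,0.7,0,0,0,0,0,0]'

```text
time: 17.92
ee_pos: [0.536, -0.2006, 0.2426]
orientation: [[-0.932, 0.362, 0.001], [0.362, 0.932, 0.0], [-0.001, 0.001, -1.0]]
force: [0.8, -0.5, -4.6]
finger_gap: 0.0299
gripper_force: 40.0
```

```bash
python3 go.py 0.539 0.2355 0.24
python3 - <<'E'
from h import *
p=capture("side");cv2.imwrite("pics/g.png",p["img"][:,:,::-1])
E
```

```text
t 17.925 pos [ 0.536  -0.2006  0.2426] yaw 68.7630470885521 need tool shift [0.1552 0.4075 0.0026] rotvec [0.0005 0.0013 0.0011] gap 0.029885423378019263 F [ 0.7874 -0.4919 -4.604 ] grip 39.965328982507344 q7 [-0.297   0.1931  0.6664  1.6865 -0.1238  1.3033  1.5932]
```

View pics/g.png

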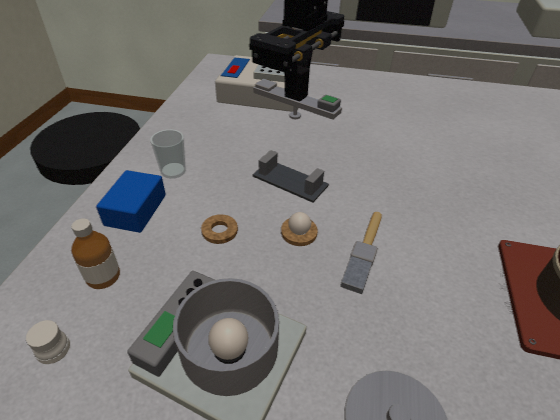

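The gauge hangs level in the gripper at (297,95), with its foot free. The ball sits in the bowl at (228,338). Moving the gauge over the bowl.

Request:
send_rows --increments '[0.7,0.006,0.017,0,0,0,0,0.7,0.013,0.034,0,0,0,0,0.7,0.013,0.034,0,0,0,0,0.7,0.013,0.034,0,0,0,0,0.7,0.013,0.034,0,0,0,0,0.7,0.013,0.034,0,0,0,0,0.7,0.013,0.034,0,0,0,0,0.7,0.013,0.034,0,0,0,0]'

```text
time: 18.98
ee_pos: [0.5368, 0.0733, 0.2401]
orientation: [[-0.932, 0.362, -0.003], [0.362, 0.932, -0.001], [0.002, -0.002, -1.0]]
force: [0.4, -0.4, -3.4]
finger_gap: 0.0302
gripper_force: 40.0
```

Request:
send_rows --increments '[0.7,0.013,0.034,0,0,0,0,0.7,0.013,0.034,0,0,0,0,0.7,0.013,0.034,0,0,0,0,0.7,0.013,0.034,0,0,0,0,0.7,0.006,0.017,0,0,0,0,0.7,0,0,0.02,0,0,0,0.7,0,0,0,0,0,0,0.7,0,0,0,0,0,0]'

```text
time: 19.98
ee_pos: [0.5393, 0.2349, 0.2222]
orientation: [[-0.932, 0.364, -0.0], [0.364, 0.932, -0.001], [0.0, -0.001, -1.0]]
force: [0.3, -0.2, -2.2]
finger_gap: 0.0294
gripper_force: 40.0
```

```bash
python3 go.py 0.539 0.2355 0.153
cat > gc.py <<'E'
from fit import *
e=np.array(get_state()["ee_pos"]); p=capture("side"); W=cloud(p)
m=(p["z_map"]>0)&(np.hypot(W[...,0]-e[0],W[...,1]-e[1])<.12)&(abs(W[...,2]-(e[2]-.035))<.005)
X=W[m]; r=cv2.minAreaRect((X[:,:2]*1000).astype(np.float32)); print("bar",r,len(X),"z",np.median(X[:,2]))
A=np.c_[X[:,:2]-e[:2],np.ones(len(X))]; print("plane slope",np.linalg.lstsq(A,X[:,2],rcond=None)[0])
E
python3 gc.py
```

```text
t 19.975 pos [0.5393 0.2349 0.2222] yaw 68.67960677436622 need tool shift [0.0005 0.0004 0.0692] rotvec [-0.0006 -0.     -0.0004] gap 0.02944034475059195 F [ 0.2564 -0.1908 -2.2045] grip 39.96525858499808 q7 [-0.7912  0.2228  0.3576  1.6631 -0.0807  1.2707  0.7808]
bar ((520.7694702148438, 243.22406005859375), (32.874515533447266, 140.52259826660156), 68.5625991821289) 1165 z 0.1870909576088748
plane slope [-0.0135 -0.035   0.1872]
```

Request:
send_rows --increments '[0.7,0,0,0.01,0,0,0,0.7,0,0,0.015,0,0,0,0.7,0,0,0.015,0,0,0,0.7,0,0,0.01,0,0,0,0.7,0,0,0.006,0,0,0,0.7,0,0,0.004,0,0,0,0.7,0,0,0.003,0,0,0,0.7,0,0,0,0,0,0]'

```text
time: 21.02
ee_pos: [0.5392, 0.2359, 0.1592]
orientation: [[-0.932, 0.362, 0.0], [0.362, 0.932, 0.0], [-0.0, 0.0, -1.0]]
force: [-0.8, 0.4, -2.8]
finger_gap: 0.0298
gripper_force: 40.0
```

Request:
send_rows --increments '[0.7,0,0,0.001,0,0,0,0.7,0,0,0.001,0,0,0,0.7,0,0,0.001,0,0,0,0.7,0,0,0,0,0,0,0.7,0,0,0,0,0,0]'

```text
time: 21.65
ee_pos: [0.5391, 0.2359, 0.1561]
orientation: [[-0.932, 0.362, 0.0], [0.362, 0.932, -0.0], [-0.0, -0.0, -1.0]]
force: [-0.0, 0.3, -3.5]
finger_gap: 0.0293
gripper_force: 40.0
```

```bash
python3 go.py 0.539 0.2355 0.152; python3 gc.py
```

```text
t 21.65 pos [0.5391 0.2359 0.1561] yaw 68.75342120910666 need tool shift [-0.     -0.0004  0.0041] rotvec [-0.      0.      0.0009] gap 0.029316280884553857 F [-0.0085  0.2532 -3.4535] grip 39.965594971727114 q7 [-0.7824  0.2751  0.3494  1.7423 -0.1024  1.142   0.7975]
bar ((516.5275268554688, 245.63079833984375), (32.97132110595703, 132.14503479003906), 68.77922821044922) 974 z 0.12102515345001323
plane slope [-0.0123 -0.0335  0.1211]
```

Request:
send_rows --increments '[0.7,0,0,0.001,0,0,0,0.7,0,0,0.001,0,0,0,0.7,0,0,0.0005,0,0,0,0.7,0,0,0,0,0,0,0.7,0,0,0,0,0,0]'

```text
time: 22.32
ee_pos: [0.5391, 0.2359, 0.1536]
orientation: [[-0.932, 0.362, 0.0], [0.362, 0.932, -0.0], [-0.0, -0.0, -1.0]]
force: [-0.3, 0.1, -2.2]
finger_gap: 0.0296
gripper_force: 40.0
```

Request:
send_rows --increments '[0.7,0,0,0.0005,0,0,0,0.7,0,0,0,0,0,0,0.7,0,0,0,0,0,0]'

```text
time: 22.7
ee_pos: [0.5391, 0.2359, 0.1531]
orientation: [[-0.932, 0.362, -0.0], [0.362, 0.932, -0.0], [-0.0, -0.0, -1.0]]
force: [-0.2, 0.1, -2.7]
finger_gap: 0.0301
gripper_force: 40.0
```

Request:
send_rows --increments '[0.7,0,0,0.0005,0,0,0,0.7,0,0,0,0,0,0,0.7,0,0,0,0,0,0]'

```text
time: 23.08
ee_pos: [0.5391, 0.2359, 0.1526]
orientation: [[-0.932, 0.362, 0.0], [0.362, 0.932, 0.0], [-0.0, 0.0, -1.0]]
force: [-0.2, 0.4, -1.2]
finger_gap: 0.0298
gripper_force: 40.0
```

Request:
send_rows --increments '[0.7,0,0,0.0005,0,0,0,0.7,0,0,0,0,0,0,0.7,0,0,0,0,0,0]'

```text
time: 23.45
ee_pos: [0.5392, 0.2359, 0.1522]
orientation: [[-0.932, 0.362, 0.0], [0.362, 0.932, 0.0], [-0.0, 0.0, -1.0]]
force: [-0.6, -1.0, -1.1]
finger_gap: 0.03
gripper_force: 40.0
```

Request:
send_rows --increments '[0.7,0,0,0.0003,0,0,0,0.7,0,0,0,0,0,0,0.7,0,0,0,0,0,0]'

```text
time: 23.82
ee_pos: [0.5392, 0.2359, 0.1521]
orientation: [[-0.932, 0.362, 0.0], [0.362, 0.932, 0.0], [-0.0, 0.0, -1.0]]
force: [-2.5, -1.1, 4.7]
finger_gap: 0.03
gripper_force: 40.0
```

On the rim. Releasing and backing off upwards.

Request:
send_rows --increments '[0.7,0,0,0,0,0,0,0.7,0,0,0,0,0,0]' --newtons 8

```text
time: 24.08
ee_pos: [0.5392, 0.2359, 0.152]
orientation: [[-0.932, 0.362, 0.0], [0.362, 0.932, 0.0], [-0.0, 0.0, -1.0]]
force: [-2.5, -1.8, 6.4]
finger_gap: 0.0294
gripper_force: 8.0
```

Request:
send_rows --increments '[0.28,0,0,0,0,0,0,0.2,0,0,0,0,0,0,0,0,0,0,0,0,0,-0.3,0,0,0,0,0,0,-0.6,0,0,0,0,0,0,-0.7,0,0,0,0,0,0,-0.7,0,0,0,0,0,0]'

```text
time: 24.95
ee_pos: [0.5391, 0.2359, 0.1518]
orientation: [[-0.932, 0.362, 0.0], [0.362, 0.932, -0.0], [-0.0, 0.0, -1.0]]
force: [0.5, -0.5, -0.3]
finger_gap: 0.0712
gripper_force: 0.0
```

Request:
send_rows --increments '[-0.7,0,0,-0.01,0,0,0,-0.7,0,0,-0.02,0,0,0,-0.7,0,0,-0.03,0,0,0,-0.7,0,0,-0.04,0,0,0,-0.7,0,0,-0.04,0,0,0,-0.7,0,0,-0.02,0,0,0,-0.7,0,0,0,0,0,0]'

```text
time: 25.82
ee_pos: [0.5398, 0.2361, 0.3139]
orientation: [[-0.932, 0.362, 0.003], [0.362, 0.932, 0.002], [-0.002, 0.003, -1.0]]
force: [0.3, 0.3, -1.1]
finger_gap: 0.0742
gripper_force: 0.0
```

Run:
```python
from fit import *
s=get_state(); print(s["time"],s["ee_pos"],s["force"])
ims=[]
for n in("side","top"):
    p=capture(n); ims.append(p["img"][180:420,60:380] if n=="side" else p["img"][120:300,80:320]); W=cloud(p)
    m=(p["z_map"]>0)&(np.hypot(W[...,0]-.539,W[...,1]-.236)<.12)&(W[...,2]>.112)&(W[...,2]<.122)
    X=W[m]; 
    if len(X)>30: print(n,cv2.minAreaRect((X[:,:2]*1000).astype(np.float32)),np.median(X[:,2]),np.linalg.lstsq(np.c_[X[:,:2]-[.539,.236],np.ones(len(X))],X[:,2],rcond=None)[0])
cv2.imwrite("pics/f.png",np.vstack([cv2.resize(ims[0],(400,300)),cv2.resize(ims[1],(400,300))])[:,:,::-1])
```

```text
25.825 [0.5398 0.2361 0.3139] [ 0.2817  0.2962 -1.0511]
side ((538.674072265625, 237.43406677246094), (33.13201904296875, 179.00328063964844), 68.9542007446289) 0.11709594194717715 [-0.0104 -0.0347  0.1173]
top ((537.9296875, 235.91070556640625), (31.995588302612305, 179.71641540527344), 68.79576110839844) 0.11734490853144579 [0.016  0.0411 0.1176]
```

View pics/f.png

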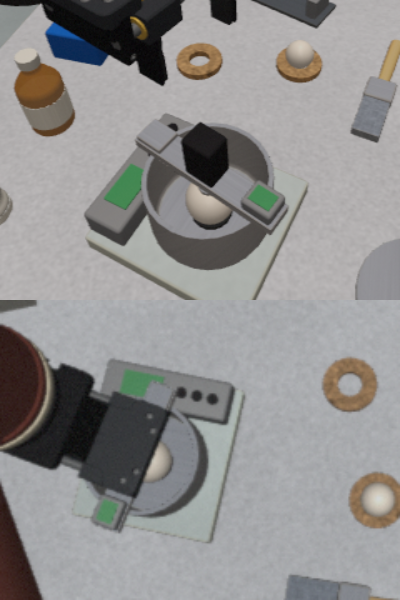

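In the side view (top panel), the bar lies across the rim with its foot on the ball at about (208,190). In both views the small ball is still on its rest. The bar's top is at z = 0.117 and its centre is within about 1–2 mm of the bowl axis, so I'll hand it in.

Request:
send_rows --increments '[-0.7,0,0,0,0,0,0,-0.7,0,0,0,0,0,0,-0.7,0,0,0,0,0,0,-0.7,0,0,0,0,0,0]'

```text
time: 26.42
ee_pos: [0.5391, 0.2359, 0.3116]
orientation: [[-0.932, 0.362, -0.0], [0.362, 0.932, -0.0], [0.0, -0.0, -1.0]]
force: [-0.2, -0.5, -0.3]
finger_gap: 0.0738
gripper_force: 0.0
```

```bash
python3 -c "
from plant import *
print(close_job())"
```

```text
the job is handed in; nothing more can be done
None
```

I handed in the job at about 26 s: the large ball sits on the rubber ring, the gauge lies flat across the rim with its foot on the ball, and the small ball is still on its rest; I had no direct readout of the gauge's value, and the hand-in gave no verdict.

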